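Set the oblong brass bases on their mounting boards

TASK

Among the loose brass castings are three oblong stepped statue bases, the longest one tight between two steel blocks (nudge it out along the passage to make room for the fingers). Set each of them, upright, on the dark wooden board of its own size - longest on longest, middle on middle, shortest on shortest - centred and lying along the board so that an even margin of wood shows all round. Set them down without dropping them, and leave the round, square and bell castings where they stand.

Things in the scene. Friction and masses are not known exactly. Their poses are not given: they have to be found in the camera images.
- base_long: the longest of three oblong stepped brass statue bases, loose: 100 long (its x) x 36 wide (its y) x 26 mm high, about 500 g; foot and top plate of that size, narrower waist between; grip across the 36 mm. Origin: centre of its underside. Starts in the passage between the steel blocks, x along theirs, 4 mm free each side, its ends 10 mm out; pushed on an end it slides out either way.
- base_mid: the middle of three oblong stepped brass statue bases, loose: 76 long (its x) x 36 wide (its y) x 26 mm high, about 380 g; foot and top plate of that size, narrower waist between; grip across the 36 mm. Origin: centre of its underside. Stands on the bench among the other castings, at any yaw.
- base_short: the shortest of three oblong stepped brass statue bases, loose: 52 long (its x) x 36 wide (its y) x 26 mm high, about 260 g; foot and top plate of that size, narrower waist between; grip across the 36 mm. Origin: centre of its underside. Stands on the bench among the other castings, at any yaw.
- board_long: the longest of three dark wooden mounting boards, fixed to the bench: 130 long (its x) x 66 wide (its y) x 18 mm thick, flat plain top. Origin: centre of its underside (on the bench), so its top is 18 mm above it.
- board_mid: the middle-sized of three dark wooden mounting boards, fixed to the bench: 106 long (its x) x 66 wide (its y) x 18 mm thick, flat plain top. Origin: centre of its underside (on the bench), so its top is 18 mm above it.
- board_short: the shortest of three dark wooden mounting boards, fixed to the bench: 82 long (its x) x 66 wide (its y) x 18 mm thick, flat plain top. Origin: centre of its underside (on the bench), so its top is 18 mm above it.
- blocks: a pair of dark steel bench blocks, fixed to the bench: each 80 long (x) x 26 wide x 34 mm high, side by side with a 44 mm wide passage between them that runs along x and is open at both ends and above; the bench is its floor. Origin: on the bench, in the middle of the passage.
- lotus: not wanted: a round waisted brass casting, 60 mm across, 30 mm high, loose on the bench. Origin: centre of its underside.
- square: not wanted: a square stepped brass casting, foot 54 x 54 x 12 mm, top 40 x 40 mm, 26 mm high in all, loose on the bench. Origin: centre of its underside.
- bell: not wanted: a small brass bell with a knob on top, 48 mm across, 54 mm high, loose on the bench. Origin: centre of its underside.

How it is judged:
By the outcome, as a careful person would: the job done as asked, in the order asked, and still so for the second after the job is handed in, with the robot touching nothing.
It also fails if it takes over 136 s, if anything falls off the work surface, if the arm or the gripper's body presses on something with over 40 N, if the wrist force passes 120 N, or if a joint passes its speed limit or range.

ROBOT

A 6-joint arm with a two-finger parallel gripper is mounted at the origin on the work surface. World frame = base frame: x ahead of the robot, y to its left, z up, the work surface at z = 0. Lengths are in m, angles in degrees, forces in N, time in s.
With the tool pointing down it reaches from about 0.325 to 0.85 m from the base axis. Payload 15.5 kg.
Tool frame: the origin (TCP) lies at the very end of the fingers, on their centre line; the grasp point (between the pads) lies arm.grip_depth behind it (arm.grip_depth is the distance from the TCP to the grasp point, in m); z points along the fingers, y is the direction in which the jaws open and shut (so a half turn about z gives the same grasp; the last joint's range is limited). The gripper opens to 91 mm and grips with 3 to 60 N. Pads are 32 mm wide; open, the fingers measure 118 mm over their backs; the gripper's body (76 mm by 178 mm) begins 60 mm behind the grasp point.
Start: joints at [-77.779, 28.281, 77.091, -0, 74.628, -5.472], TCP at [0.19, -0.595, 0.214] pointing down, gripper open.
Joint ranges: [-166.48, 166.48], [-47.26, 123.95], [12.59, 153.08], [-70.14, 250.14], [6.76, 159.57], [-176.63, 176.63]. Speed limits (degrees/s): [108.29, 108.29, 147.25, 172.46, 172.46, 172.46].

INTERFACE

Orientations are given as a 3x3 rotation matrix whose columns are the frame's x, y, z axes.
In Python, from rig import arm gives the robot as it stands. Calls block until the motion is done:
- arm.move_to(position, orientation): joint-space move of the TCP to a pose.
- arm.move_l(position, orientation=None, feed=0.15): straight line of the TCP; orientation=None keeps the orientation; feed is the mean speed in m/s.
- arm.move_joints(angles): joint-space move.
- arm.grip(opening): finger opening in m; the grip force is fixed at half the most; returns when the fingers have stopped.
- arm.sleep(seconds).
- arm.solve_ik(position, orientation): joint angles nearest the present ones, or None.
- arm.snapshot(name): name is "scene" or "side" or "wrist"; returns the picture (400x640x3 uint8, red, green, blue); there is no depth.
- arm.get_calibration(name): a dict with "intrinsics" (3x3 intrinsics, pixels), "cam_to_world" (4x4, takes a point from camera to world coordinates). Camera axes: x right, y down, z forward; pixel columns grow to the right and rows downward; lengths in m; the calibration is good to about 2 mm. The wrist camera is an equidistant fisheye: a pixel r from the principal point sees the ray r / f radians off the axis. A picture is of the moment at which its call begins: read the wrist's pose just before it. get_calibration takes no time and is no camera call; for the wrist camera it gives the pose at the moment of the call.
A pose or a line that the arm cannot do raises arm.Unreachable and nothing moves.
- arm.sign_off(): hands the job in, once; it reports no verdict.
Readings, each from a call of its own:
- arm.current_t(): time.
- arm.current_joint_positions(): joint angles.
- arm.current_dq(): joint speeds.
- arm.current_tau(): joint torques, N m.
- arm.current_ee_pos(): TCP position.
- arm.current_tool_rot(): TCP orientation.
- arm.current_force(): force on the tool from outside, world axes, zero at the start.
- arm.current_torque(): the same for the moment, N m.
- arm.current_width(): finger opening in m.
Only numpy, scipy, OpenCV 4.12 (cv2) and the standard library are available. Lean on these libraries where they do the work, as an engineer would, in place of code of your own. Each camera call takes 0.05 s, during which the arm holds its last target.

## Working session

There is one attempt and no reset: what is moved stays moved. The work goes in short steps, each a Python script; the robot and the scene stay as the last script left them, time stands still between calls to the robot, and variables do not carry over. Pictures are saved under pics/ and viewed, and the job is handed in when it is done.

```bash
mkdir -p pics; ls; python3 - <<'E'
from rig import arm
import cv2
for n in ["scene","side","wrist"]:
    c=arm.get_calibration(n); print(n,c["intrinsics"].round(1).tolist(),c["cam_to_world"].round(4).tolist())
    cv2.imwrite(f"pics/{n}0.png",arm.snapshot(n)[:,:,::-1])
print(arm.current_t(),arm.grip_depth,arm.current_ee_pos(),arm.current_tool_rot())
E
```

```text
pics
scene [[414.6, 0.0, 319.1], [0.0, 414.6, 201.5], [0.0, 0.0, 1.0]] [[0.6157, 0.6599, -0.4305, 0.9748], [0.7878, -0.5049, 0.3528, -0.4057], [0.0155, -0.5564, -0.8308, 0.8975], [0.0, 0.0, 0.0, 1.0]]
side [[430.4, 0.0, 315.8], [0.0, 430.4, 203.5], [0.0, 0.0, 1.0]] [[-0.8605, -0.376, 0.3437, 0.2013], [-0.5094, 0.6289, -0.5874, 0.5679], [0.0047, -0.6805, -0.7327, 0.7833], [0.0, 0.0, 0.0, 1.0]]
wrist [[309.7, 0.0, 322.5], [0.0, 309.7, 199.4], [0.0, 0.0, 1.0]] [[0.3033, -0.924, -0.2329, 0.2552], [-0.9529, -0.2942, -0.0735, -0.5744], [-0.0006, 0.2442, -0.9697, 0.3841], [0.0, 0.0, 0.0, 1.0]]
0.15 0.0188 [ 0.18989151 -0.59516235  0.2134759 ] [[ 9.52702742e-01  3.03903692e-01 -1.76217351e-04]
 [ 3.03903723e-01 -9.52702310e-01  9.13787490e-04]
 [ 1.09820714e-04 -9.24120957e-04 -9.99999567e-01]]
```

View pics/scene0.png

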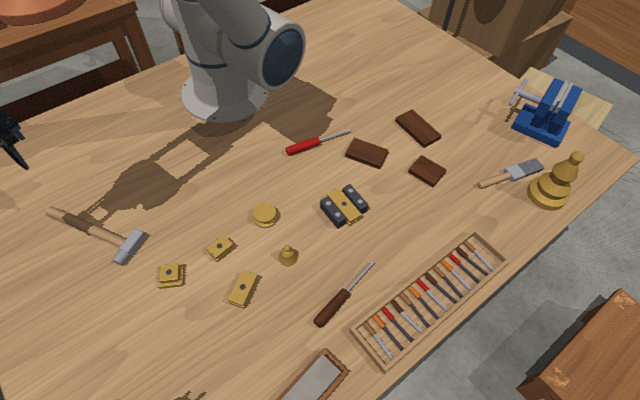

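View pics/side0.png

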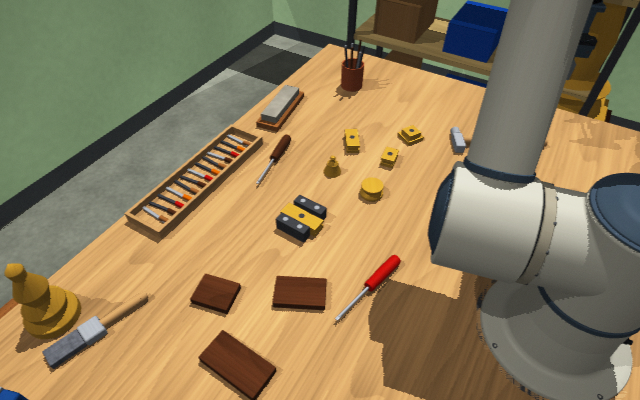

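View pics/wrist0.png

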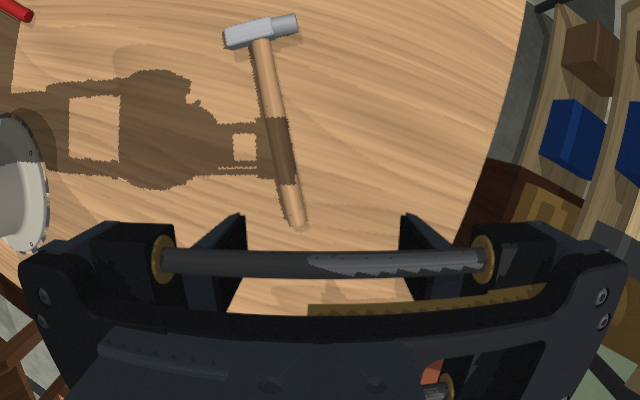

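The scene camera shows the long base in the blocks at (345,205). The oblong candidates are at (221,248) and (243,289), and the square is at (170,275). The boards are at (418,127), (367,152) and (427,170). Next I'll get coarse positions, then look closer with the wrist camera.

```bash
cat > h.py <<'E'
from rig import arm
import numpy as np, cv2
def ray_to_plane(c,px,z,fish=False):
    K=c["intrinsics"];T=c["cam_to_world"];px=np.atleast_2d(px).astype(float)
    u=(px[:,0]-K[0,2])/K[0,0];v=(px[:,1]-K[1,2])/K[1,1]
    if fish:
        r=np.hypot(u,v)+1e-12;d=np.c_[np.sin(r)*u/r,np.sin(r)*v/r,np.cos(r)]
    else: d=np.c_[u,v,np.ones_like(u)]
    d=d@T[:3,:3].T;o=T[:3,3];s=(z-o[2])/d[:,2]
    return o+d*s[:,None]
def project(c,P,fish=False):
    K=c["intrinsics"];T=c["cam_to_world"];p=(np.atleast_2d(P)-T[:3,3])@T[:3,:3]
    if fish:
        r=np.hypot(p[:,0],p[:,1])+1e-12;th=np.arctan2(r,p[:,2]);m=(p[:,:2]/r[:,None])*th[:,None]
    else: m=p[:,:2]/p[:,2:]
    return m*[K[0,0],K[1,1]]+[K[0,2],K[1,2]]
def rect(img,c,cx,cy,z,half=0.1,n=400,fish=False):
    """top-down metric picture of plane z; col=+x? : col -> -y (left of robot at left), row -> -x (ahead is up)"""
    k=(np.arange(n)+.5)/n*2*half-half
    Y,X=np.meshgrid(cy-k,cx-k)
    q=project(c,np.c_[X.ravel(),Y.ravel(),np.full(X.size,z)],fish).astype(np.float32).reshape(n,n,2)
    return cv2.remap(img,q[:,:,0],q[:,:,1],cv2.INTER_CUBIC)
def R(yaw):
    """tool down, tool y (jaw) axis at yaw+90 deg ie tool x along yaw"""
    a=np.radians(yaw);x=np.array([np.cos(a),np.sin(a),0]);z=np.array([0,0,-1.]);return np.c_[x,np.cross(z,x),z]
def save(n,img): cv2.imwrite(f"pics/{n}.png",np.ascontiguousarray(img[:,:,::-1]))
E
python3 - <<'E'
from h import *
P={"scene":dict(square=(170,272,.026),short=(220,247,.026),mid=(243,286,.026),lotus=(265,213,.03),bell=(288,255,.03),long=(345,203,.026),bl=(418,126,.018),bm=(367,151,.018),bs=(427,169,.018)),
"side":dict(square=(411,134,.02),short=(390,155,.026),mid=(352,138,.026),lotus=(372,187,.03),long=(302,217,.026),bl=(237,362,.018),bm=(300,292,.018),bs=(216,292,.018))}
for n in P:
    c=arm.get_calibration(n)
    for k,(u,v,z) in P[n].items(): print(n,k,ray_to_plane(c,(u,v),z)[0].round(3))
E
```

```text
scene square [ 0.47  -0.421  0.026]
scene short [ 0.483 -0.3    0.026]
scene mid [ 0.598 -0.309  0.026]
scene lotus [ 0.471 -0.164  0.03 ]
scene bell [ 0.599 -0.186  0.03 ]
scene long [0.567 0.014 0.026]
scene bl [0.485 0.361 0.018]
scene bm [0.467 0.178 0.018]
scene bs [0.613 0.265 0.018]
side square [ 0.464 -0.416  0.02 ]
side short [ 0.476 -0.294  0.026]
side mid [ 0.597 -0.306  0.026]
side lotus [ 0.463 -0.155  0.03 ]
side long [0.562 0.014 0.026]
side bl [0.483 0.364 0.018]
side bm [0.462 0.183 0.018]
side bs [0.609 0.27  0.018]
```

```bash
python3 - <<'E'
from h import *
import pickle
D={}
for n,(x,y,z) in dict(a=(.46,-.30,.2),b=(.49,.014,.18),c=(.43,.27,.25)).items():
    arm.move_to([x,y,z],R(0)); arm.sleep(.2)
    c=arm.get_calibration("wrist"); im=arm.snapshot("wrist"); D[n]=(c,im); save("w_"+n,im)
    print(arm.current_t(),arm.current_joint_positions())
pickle.dump(D,open("D.pkl","wb"))
def R_(n,cx,cy,z,h): return rect(D[n][1],D[n][0],cx,cy,z,h,400,True)
save("r1",np.hstack([R_("a",.54,-.30,.026,.1),R_("b",.565,.014,.026,.1)]))
save("r2",R_("c",.53,.27,.018,.18))
E
```

```text
1.8833 [-3.94037277e+01  2.30485950e+01  8.89184384e+01  9.56504176e-05
  6.80326151e+01  5.06444552e+01]
3.3333 [-5.43441297e+00  1.99030687e+01  9.82028255e+01 -3.10231104e-03
  6.18875419e+01  8.46389214e+01]
4.6417 [ 2.52821444e+01  1.67083639e+01  9.04053821e+01 -4.04032788e-03
  7.29137192e+01  1.15365677e+02]
```

View pics/r1.png

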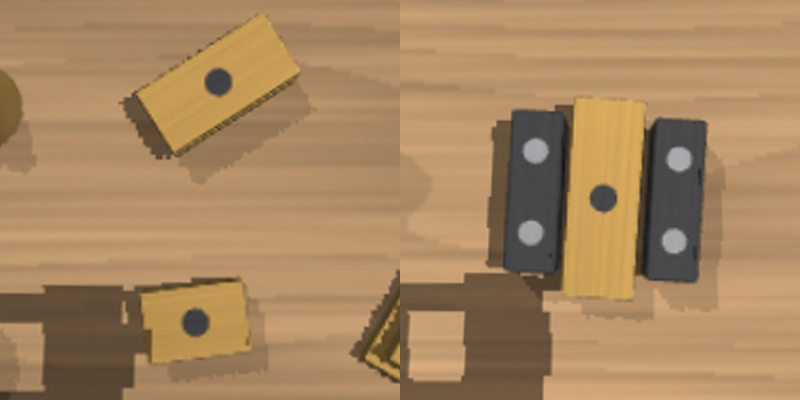

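View pics/r2.png

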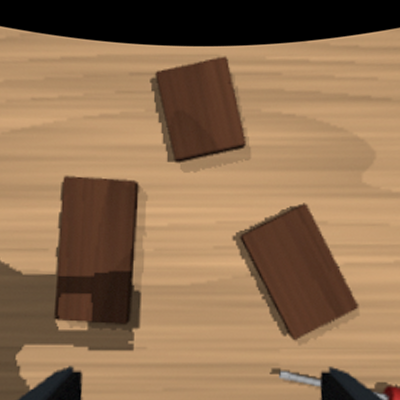

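View pics/w_a.png

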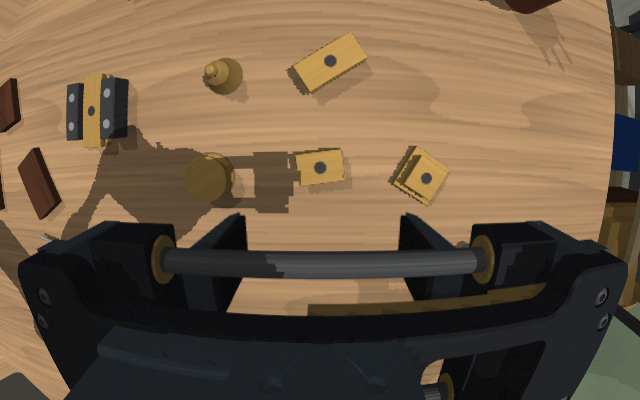

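View pics/w_c.png

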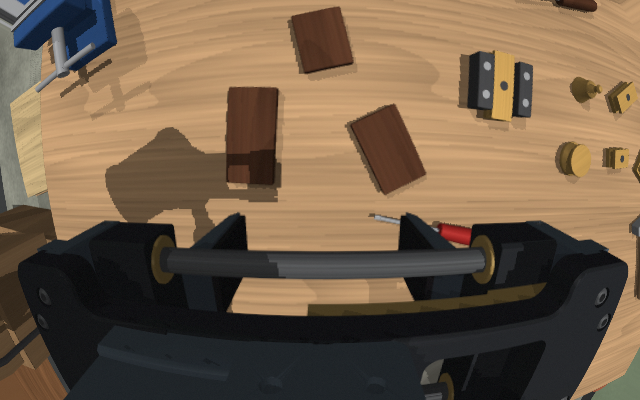

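Boards in the wrist view: long at (252,137), mid at (387,148), short at (322,40). Both the mid base (330,60) and the short base (320,167) stand clear of other castings. Next come close views with the tool aligned to each item. I'll repeat one at a half turn to find the camera's bias.

```bash
cat >> h.py <<'E'
def look(name,x,y,yaw,ztop,h=.10,half=.09):
    """view with camera above item; returns rectified picture aligned: col/row world as rect"""
    o=np.array([np.cos(np.radians(yaw)),np.sin(np.radians(yaw))])*.068
    arm.move_to([x-o[0],y-o[1],ztop+h],R(yaw)); arm.sleep(.25)
    c=arm.get_calibration("wrist"); im=arm.snapshot("wrist")
    r=rect(im,c,x,y,ztop,half,600,True); save(name,r); return r
def seg(r,x,y,kind,half=.09):
    hsv=cv2.cvtColor(r,cv2.COLOR_RGB2HSV); 
    if kind=="brass": m=(hsv[:,:,1]>125)&(hsv[:,:,0]>17)&(hsv[:,:,0]<30)
    else: m=(hsv[:,:,2]<135)&(hsv[:,:,1]>120)
    m=m.astype(np.uint8)*255
    m=cv2.morphologyEx(m,cv2.MORPH_CLOSE,np.ones((31,31)));m=cv2.morphologyEx(m,cv2.MORPH_OPEN,np.ones((9,9)))
    n,l,s,ce=cv2.connectedComponentsWithStats(m)
    i=l[300,300] 
    if i==0: return None,m
    cn,_=cv2.findContours((l==i).astype(np.uint8),cv2.RETR_EXTERNAL,cv2.CHAIN_APPROX_NONE)
    q=cv2.minAreaRect(cn[0]);b=cv2.boxPoints(q);k=2*half/600
    W=np.c_[x+half-(b[:,1]+.5)*k,y+half-(b[:,0]+.5)*k]
    e=[W[1]-W[0],W[2]-W[1]];L=[np.linalg.norm(v) for v in e];j=int(np.argmax(L))
    yaw=np.degrees(np.arctan2(e[j][1],e[j][0]));yaw=(yaw+90)%180-90
    return (W.mean(0),yaw,L[j],L[1-j],b),m
E
python3 - <<'E'
from h import *
I=[("bl",.485,.362,-3,.018,"b"),("bs",.612,.268,15,.018,"b"),("bm",.466,.18,30,.018,"b"),("long",.566,.014,-3,.026,"brass"),("mid",.6,-.308,-58,.026,"brass"),("mid180",.6,-.308,122,.026,"brass"),("short",.48,-.297,-84,.026,"brass")]
o=[]
for n,x,y,yw,z,k in I:
    try: r=look("L_"+n,x,y,yw,z)
    except Exception as e: print(n,repr(e)); continue
    g,m=seg(r,x,y,k)
    r=r.copy()
    if g is not None:
        print(n,g[0].round(4),round(g[1],2),round(g[2]*1e3,1),round(g[3]*1e3,1)); cv2.polylines(r,[g[4].astype(int)],True,(0,255,0),1)
    else: print(n,"none")
    o.append(cv2.resize(r,(200,200),interpolation=cv2.INTER_AREA))
while len(o)<8:o.append(o[0]*0)
save("ov",np.vstack([np.hstack(o[:4]),np.hstack(o[4:8])])); print(arm.current_t())
E
```

```text
bl [0.4846 0.3646] -3.64 129.3 65.5
bs [0.6132 0.2696] 12.99 81.5 65.5
bm [0.4654 0.1799] 26.93 105.1 65.4
long none
mid none
mid180 none
short none
16.6333
```

View pics/ov.png

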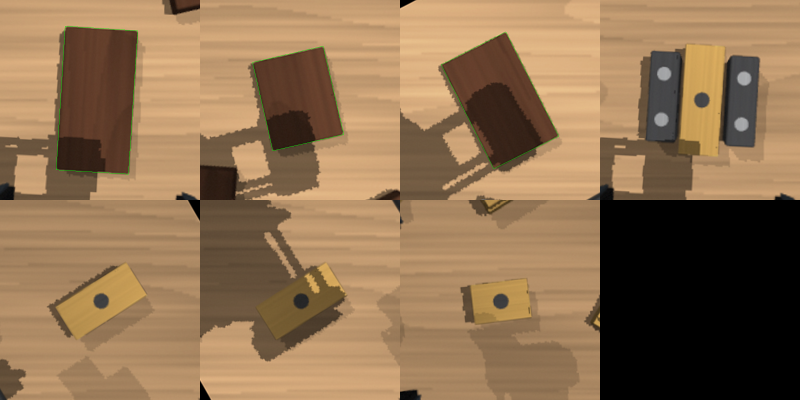

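Board fits match their true sizes to within 1 mm. The brass segmentation missed because of the dark dot in the middle, so I'll fill contours instead.

```bash
python3 - <<'E'
s=open('h.py').read()
a=s.index("    n,l,s,ce=");b=s.index("    q=cv2.minAreaRect")
s=s[:a]+'''    cn,_=cv2.findContours(m,cv2.RETR_EXTERNAL,cv2.CHAIN_APPROX_NONE)
    cn=[q for q in cn if cv2.pointPolygonTest(q,(300,300),False)>0]
    if not cn: return None,m
'''+s[b:]
s=s.replace("hsv[:,:,1]>125)","hsv[:,:,1]>S)").replace("def seg(r,x,y,kind,half=.09)","def seg(r,x,y,kind,half=.09,S=130)")
open('h.py','w').write(s)
E
python3 - <<'E'
from h import *
o=[]
for n,x,y in [("long",.566,.014),("mid",.6,-.308),("mid180",.6,-.308),("short",.48,-.297)]:
    r=cv2.imread(f"pics/L_{n}.png")[:,:,::-1].copy()
    h=cv2.cvtColor(r,cv2.COLOR_RGB2HSV); print(n,"brass",h[330,300],"wood",h[300,560],h[30,300])
    for S in (130,150,165):
        g,m=seg(r,x,y,"brass",S=S)
        if g: print(S,g[0].round(4),round(g[1],2),round(g[2]*1e3,1),round(g[3]*1e3,1))
    if g: cv2.polylines(r,[g[4].astype(int)],True,(0,255,0),1)
    o.append(r[100:500,100:500])
save("ov2",cv2.resize(np.vstack([np.hstack(o[:2]),np.hstack(o[2:])]),(600,600)))
E
```

```text
long brass [ 18 143 208] wood [ 16 108 181] [ 15 107 174]
130 [0.5658 0.0122] -3.87 99.4 36.5
mid brass [ 19 145 185] wood [ 15 108 163] [ 15 108 165]
130 [ 0.599  -0.3089] -57.64 75.8 36.0
mid180 brass [ 19 146 110] wood [ 16 106 157] [ 15 108 184]
130 [ 0.599  -0.3091] -57.4 75.7 36.2
short brass [ 19 149 186] wood [ 15 108 174] [ 16 110 142]
130 [ 0.4787 -0.2977] -82.87 52.0 35.9
```

View pics/ov2.png

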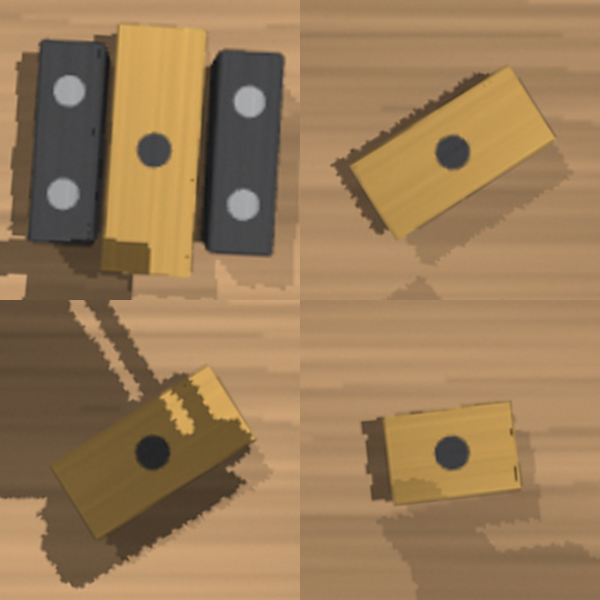

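Two half-turn views of the mid base agree to 0.2 mm, so camera bias is negligible. Now I'll push the long base out towards the robot with the fingers closed.

```bash
python3 - <<'E'
from h import *
yw=-3.8;u=np.array([np.cos(np.radians(yw)),np.sin(np.radians(yw))]);c=np.array([.5658,.0122])
P=lambda s,z:[*(c+u*s),z]
arm.move_to([*(c-u*.02),.15],R(yw))
arm.grip(0); print("w",arm.current_width())
arm.move_to(P(.083,.12),R(yw)); arm.move_l(P(.083,.008),feed=.12)
for s in (.06,.04,.02,-.003):
    arm.move_l(P(s,.008),feed=.06); print(s,arm.current_ee_pos().round(4),arm.current_force().round(2))
arm.move_l(P(.003,.008),feed=.06)
arm.move_l(P(.003,.12),feed=.2); arm.grip(.091)
x,y=c-u*.068
r=look("L_long2",x,y,yw,.026); g,m=seg(r,x,y,"brass"); print(g[:4] if g else None,arm.current_t())
E
```

```text
w 0.00041056409243285725
0.06 [0.6254 0.0082 0.0082] [0.2  0.65 0.18]
0.04 [0.6049 0.0096 0.0079] [-0.89  0.71 -0.24]
0.02 [0.5851 0.011  0.008 ] [-1.05  0.21 -0.42]
-0.003 [0.5621 0.0125 0.008 ] [-0.43  0.19  0.06]
(array([0.49353587, 0.01718872]), np.float64(-3.576330365165063), np.float64(0.09961190335950502), np.float64(0.036472582259664724)) 25.8917
```

View pics/L_long2.png

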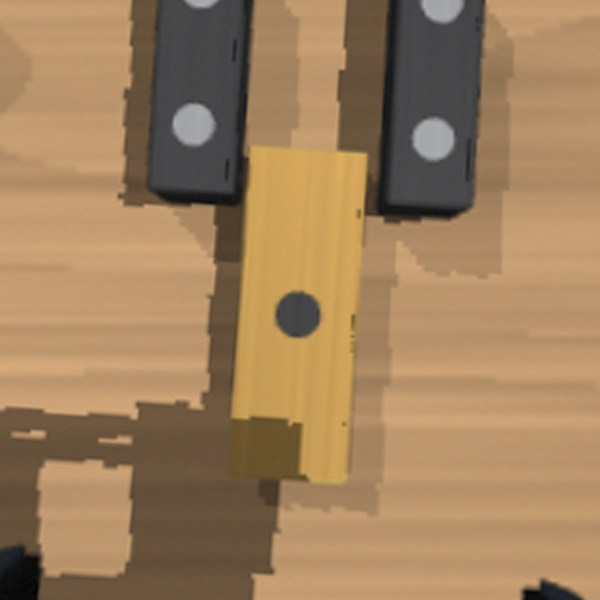

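The long base is now clear of the blocks: they end at row ~205 and its centre is at (297,315). Next I'll grip it at the centre and place it.

```bash
cat >> h.py <<'E'
def pick(c,yaw):
    arm.move_to([*c,.10],R(yaw)); arm.move_l([*c,.03],feed=.15); arm.move_l([*c,.005],feed=.06)
    arm.grip(.0); w=arm.current_width(); print("width",round(w,4),"F",arm.current_force().round(2))
    arm.move_l([*c,.03],feed=.05); arm.move_l([*c,.15],feed=.15); print("after lift",round(arm.current_width(),4),arm.current_force().round(2))
    return w
def place(c,yaw):
    arm.move_to([*c,.15],R(yaw)); arm.move_l([*c,.045],feed=.15); arm.move_l([*c,.0255],feed=.04); arm.sleep(.2)
    f0=arm.current_force()[2]; z=.0255
    while z>.0215:
        z-=.0004; arm.move_l([*c,z],feed=.01); f=arm.current_force()[2]
        if f-f0>2.0: break
    print("contact z",round(z,4),round(f-f0,2),arm.current_ee_pos().round(4))
    arm.grip(.091); arm.sleep(.1)
    arm.move_l([*c,.06],feed=.1); arm.move_l([*c,.12],feed=.2)
def check(name,c,yaw):
    r=look(name,*c,yaw,.044); g,m=seg(r,*c,"brass"); print("brass",[np.round(v,4) for v in g[:4]] if g else None)
    n=600;k=(np.arange(n)+.5)/n*.18-.09
    p=arm.get_calibration("wrist"); r2=rect(arm.snapshot("wrist"),p,*c,.018,.09,600,True); g2,m2=seg(r2,*c,"b")
    print("board",[np.round(v,4) for v in g2[:4]] if g2 else None,"t",round(arm.current_t(),1)); return g
E
python3 - <<'E'
from h import *
pick([.4935,.0172],-3.6)
place([.4846,.3646],-3.64)
check("C_long",[.4846,.3646],-3.64)
E
```

```text
width 0.0359 F [-0.89 -0.33  0.86]
after lift 0.036 [ 0.96  0.68 -6.16]
contact z 0.0227 9.96 [0.4846 0.3646 0.023 ]
brass [array([0.4845, 0.3646], dtype=float32), np.float32(-3.4682), np.float32(0.0998), np.float32(0.0364)]
board [array([0.4846, 0.3648], dtype=float32), np.float32(-3.595), np.float32(0.1295), np.float32(0.0658)] t 37.4
```

View pics/C_long.png

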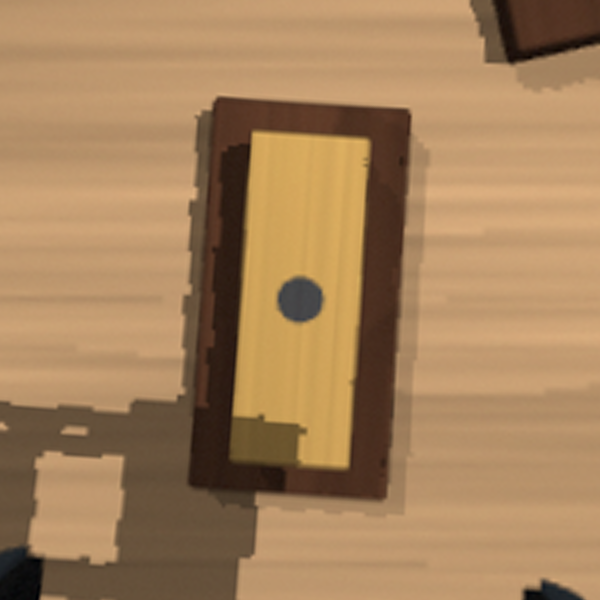

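The long base is on its board to within 0.2 mm, with an even margin all round. Next is the mid base, then the short one.

```bash
python3 - <<'E'
from h import *
pick([.599,-.309],-57.5)
place([.4654,.1799],26.93)
check("C_mid",[.4654,.1799],26.93)
E
```

```text
width 0.0357 F [-0.43  0.91  1.32]
after lift 0.0358 [-0.24 -0.38 -3.4 ]
contact z 0.0227 7.21 [0.4654 0.1799 0.023 ]
brass [array([0.4655, 0.1798], dtype=float32), np.float32(26.8963), np.float32(0.076), np.float32(0.0362)]
board [array([0.4653, 0.1799], dtype=float32), np.float32(26.8594), np.float32(0.1056), np.float32(0.0658)] t 51.6
```

View pics/C_mid.png

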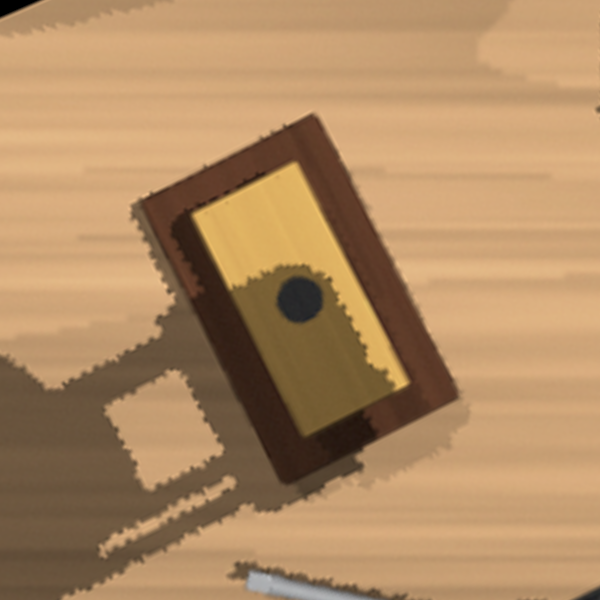

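The mid base is centred to within 0.2 mm, with even margins. Now the short base.

```bash
python3 - <<'E'
from h import *
pick([.4787,-.2977],-82.9)
place([.6132,.2696],12.99)
check("C_short",[.6132,.2696],12.99)
o=[.3,.0,.3]
arm.move_to([.42,.05,.3],R(0)); arm.sleep(.3)
save("end",arm.snapshot("scene")); print(arm.current_force().round(2),arm.current_t())
E
```

```text
width 0.0357 F [0.75 0.99 0.92]
after lift 0.0359 [ 0.4  -0.58 -3.62]
contact z 0.0227 7.16 [0.6133 0.2696 0.0231]
brass [array([0.6134, 0.2696], dtype=float32), np.float32(13.3925), np.float32(0.052), np.float32(0.0363)]
board [array([0.6131, 0.2696], dtype=float32), np.float32(12.7244), np.float32(0.0814), np.float32(0.0657)] t 65.3
[-0.15 -0.41 -0.1 ] 66.725
```

View pics/C_short.png

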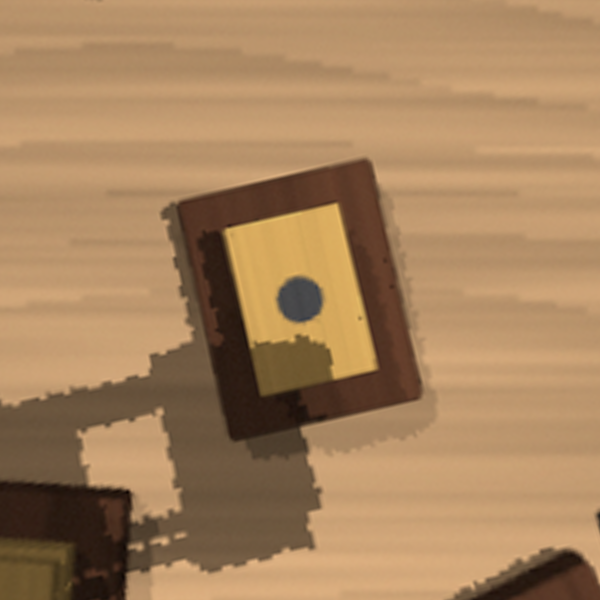

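View pics/end.png

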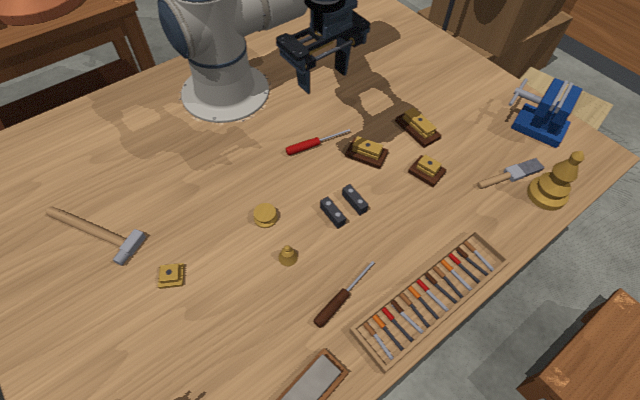

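All three bases sit centred on their own boards, at about (418,127), (367,152) and (427,170). The round, square and bell castings are still at their original pixels and the arm is clear, so I'm handing in.

```bash
python3 -c "
from rig import arm
print(arm.sign_off(),arm.current_t())"
```

```text
the job is handed in; nothing more can be done
the job is handed in; nothing more can be done
```

All three statue bases are upright on the boards of their own size, and I handed the job in at about 67 s of the 136 s allowed. I pushed the long base out of the passage with closed fingers, about 1 N of push. I then gripped each base across its 36 mm and lowered it until it touched the board before opening the fingers.

The last wrist-camera checks of each base against its board:

| Base | Off centre | Off the board's angle |
|---|---|---|
| Long | about 0.2 mm | about 0.1° |
| Mid | about 0.2 mm | under 0.1° |
| Short | about 0.3 mm | about 0.7° |

- **Angle of the short base:** the 0.7° is probably partly measuring error, because the two readings of that board's angle differed by about 0.3°. I left it as it was.
- **Set-down force:** it read 7–10 N at each touchdown, so each base was lowered onto its board, not dropped.
- **Other castings:** in the final scene picture the round, square and bell castings stand where they started, and the arm touches nothing.
- **Failed checks:** none at the end. My first attempt to find the brass pieces in the pictures missed them because of the dark dot in the middle of each; I fixed that before touching anything.

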